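Park the finds tray in its bay behind the lamp socket

ROBOT

A 7-joint arm with a two-finger parallel gripper is mounted at the origin on the work surface. World frame = base frame: x ahead of the robot, y to its left, z up, the work surface at z = 0. Lengths are in m, angles in degrees, forces in N, time in s.
With the tool pointing down it reaches from about 0.425 to 0.875 m from the base axis. Payload 4.7 kg.
Tool frame: the origin (TCP) lies at the very end of the fingers, on their centre line; the grasp point (between the pads) lies 19 mm behind it (arm.grip_depth is the distance from the TCP to the grasp point, in m); z points along the fingers, y is the line along which they close (so a half turn about z gives the same grasp; the last joint's range is limited). The gripper opens to 87 mm and grips with 3 to 60 N. Pads are 19 mm wide; open, the fingers measure 117 mm over their backs; the gripper's body (75 mm by 190 mm) begins 51 mm behind the grasp point.
Start: joints at [75.292, 18.392, -4.016, 83.108, 1.295, 78.541, -3.26], TCP at [0.174, -0.626, 0.223] pointing down, gripper open.
Joint ranges: [-163.93, 163.93], [-17.29, 119.83], [-79.2, 71.16], [3.27, 140.29], [-89.18, 269.18], [5.43, 117.66], [-154.24, 154.24]. Speed limits (degrees/s): [147.25, 147.25, 180, 180, 180, 180, 180].

INTERFACE

Orientations are given as [roll, pitch, yaw] about the fixed x, y, z axes, in that order (R = Rz(yaw) Ry(pitch) Rx(roll)).
In Python, from bench import status, grab_frame, camera_info, arm, models gives the robot as it stands. The module is installed in compiled form; this text tells all that it offers.
- The arm moves only by the tool step_arm, never from a script. Its argument "increments" is a list of rows, each an object with "translation": the shift along the tool's x, y, z in m, a list of three; "rotation": the turn, a rotation vector about the tool's x, y, z in degrees, a list of three; "claw": the finger opening in m, from 0 to 0.087. A call has 1 to 20 rows; each row is the pose to reach, as a shift and turn from the pose commanded when the call began, along the tool's axes at that moment; what a row does not reach only later rows make up. A row lasts 1/10 s, in which the tool goes at most 50 mm and 8.59 degrees, less where a joint would pass 70% of its speed; a pose out of reach is approached as far as the arm can. A call with a gripper value outside its range is refused whole. The fingers move at their own pace and stop on an object; "squeeze" is the grip in N (left out, the last holds). Time passes only in rows, so rows that repeat a pose let the fingers close. It gives the time, the measured TCP pose, the force, the opening and the grip force at its end, in the units of the state.
- status.observe(): the state, without advancing time (a new reading comes with each control period).
- grab_frame(name): name is "scene" or "side" or "wrist"; returns the picture (400x640x3 uint8, red, green, blue); there is no depth.
- camera_info(name): a dict with "mtx" (3x3 intrinsics, pixels), "D" ([k1, k2, p1, p2, k3] as OpenCV has them; the pictures are not rectified), "R" (3x3) and "t" (3): a world point X has camera coordinates R X + t. Camera axes: x right, y down, z forward; pixel columns grow to the right and rows downward; lengths in m; the calibration is good to about 2 mm. A picture is of the moment at which its call begins: read the wrist's pose just before it. camera_info takes no time and is no camera call; for the wrist camera it gives the pose at the moment of the call.
- arm.close_job(): hands the job in; it is judged then, once.
Trained networks look in the newest picture that a camera, given by its name, has taken for a name from the list of things; names that differ only in an ending like _2 or _b are one class to them, and where a whole thing is asked for, a point or a joint stands for the part that bears it (a point fixed in the world has none). Each returns a list of dicts, best first, with "score" (0 to 1); they miss things now and then, are a little off and sometimes report something else, mostly with a low value. They report only what shows in the picture. A call takes as long as a camera call. They do not tell look-alikes from the thing itself.
- models.outline_of(target, camera): "region" (400x640 bool, what is visible of it) and "box" ([centre column, centre row, width, height] in pixels, round what is visible of it).
- models.spot_point(target, camera): "at" ([row, column] in pixels: a listed point, or the origin of a listed thing).
The state is a dict: "t": time; "joint_positions": joint angles; "qvel": joint speeds; "tau": joint torques, N m; "position": TCP position; "orientation": TCP orientation; "ft_force": force on the tool from outside, world axes, zero at the start; "torque": the same for the moment, N m; "gripper_width": finger opening in m; "grip_force": force on a finger pad.
Only numpy, scipy, OpenCV 4.12 (cv2) and the standard library are available. Lean on these libraries where they do the work, as an engineer would, in place of code of your own. Each camera call takes 0.05 s, during which the arm holds its last target. There are 200 camera calls.

TASK

Push the long finds tray across the bench, one end and then the other, angling it past the lamp-socket post and into the parking bay until it lies behind the post, square and fully home against the bay's back board. Only push on the outside of the tray, gently, so that it stays flat on the bench: do not grip or lift it, and do not reach into it or touch the broken knife lying in it. Leave the jars, the dish and the brush where they are, and end clear of everything.

Things in the scene. Friction and masses are not known exactly. Their poses are not given: they have to be found in the camera images.
- tray: Long shallow open wooden tray, loose, flat on the bench: 300 mm long (its y axis), 70 mm wide (its x axis), 28 mm high, walls 5 mm, inner floor 4 mm up; 0.3 to 0.65 kg. Origin: centre of its underside. It starts across the bench between robot and bay, +y end to the robot's left, +x side towards the bay.
- bay: Brown wooden bay fixed to the bench: back board and two end cheeks, 55 and 45 mm high, 15 mm thick; open in front and above, no floor. Origin: on the bench at its centre; +x points to the back board, away from the robot, +y to the robot's left. Inside, y runs from -180 to +180 mm and x from -50 mm (open front) to +50 mm (face of the back board). A tray fully home has its centre at x = +15 mm.
- socket: Upright dark steel post, an empty bench-lamp socket, fixed in front of the bay: axis at x = -60 mm and y = +70 to +110 mm in the bay's frame. 24 mm diameter, 29 mm collar on top, 70 mm high, small thumbscrew towards the robot. Origin: centre of its foot. The gap from it to the right cheek is shorter than the tray: the tray's left end must go in first, behind the post.
- haft: Tang half of a broken, rusted iron knife, lying loose in the right half of the tray along it, about 140 x 26 x 7 mm; origin at the middle of its underside.
- point: Point half of the same knife, loose in the left half of the tray along it, about 110 x 24 x 7 mm; origin at the middle of its underside.
- jar_a: Small glass jar with a brass-coloured lid, 48 mm diameter, 65 mm high, left of the post; bystander. Origin at the centre of its underside.
- jar_b: Second jar of the same kind, left of the bay; bystander. Origin at the centre of its underside.
- dish: White ceramic dish, 84 mm diameter, 18 mm high, to the right of the bay's right cheek; bystander. Origin at the centre of its underside.
- brush: Flat brush with a wooden handle, 170 mm long, lying on the bench at the left; bystander. Origin under its middle.
Mind the look-alikes: they are no part of the job. What is shaped like the point but blue or pink is not meant.

How it is judged (in metres and radians):
At the end, for the whole second after the job is handed in: The tray lies flat and still in the bay, behind the post: its back side within 8 mm of the back board (at its centre), square to it within 0.06 rad (3.4 degrees), both pieces of the knife still lying in it (x of tray in the frame of bay between 0.007 and 0.02 m and y of tray in the frame of bay between -0.035 and 0.035 m and angle between the y axis of tray and the y axis of bay, either way round below 0.06 rad and angle between tray's own z axis and vertical below 0.05 rad and height (world z) of tray below 0.004 m and linear speed of tray below 0.01 m/s and x of haft in the frame of tray between -0.034 and 0.034 m and y of haft in the frame of tray between -0.144 and 0.144 m and z of each of haft, point in the frame of tray below 0.02 m and x of point in the frame of tray between -0.034 and 0.034 m and y of point in the frame of tray between -0.144 and 0.144 m); the robot touches nothing.
It fails at once if the tray was lifted or tipped (more than 12 mm off the bench or 0.12 rad) (height (world z) of tray above 0.012 m or angle between tray's own z axis and vertical above 0.12 rad).
It fails at once if the tray was gripped or reached into (the gripper's grasp point came within its outline, lower than 45 mm above the bench) (x of the grasp point in the frame of tray between -0.033 and 0.033 m and y of the grasp point in the frame of tray between -0.148 and 0.148 m and z of the grasp point in the frame of tray below 0.045 m).
It fails at once if the knife was touched, or a piece of it left the tray (contact force between the fingers and haft above 0.3 N or contact force between the fingers and point above 0.3 N or not (x of haft in the frame of tray between -0.034 and 0.034 m and y of haft in the frame of tray between -0.144 and 0.144 m and z of haft in the frame of tray below 0.02 m) or not (x of point in the frame of tray between -0.034 and 0.034 m and y of point in the frame of tray between -0.144 and 0.144 m and z of point in the frame of tray below 0.02 m)).
It fails at once if the tray was knocked along faster than 0.4 m/s (linear speed of tray above 0.4 m/s).
It fails at once if a jar, the dish or the brush was moved more than 25 mm (distance of any of jar_a, jar_b, dish, brush from where it was at the start of the episode above 0.025 m).
It also fails if it takes over 61 s, if anything falls off the work surface, if the arm or the gripper's body presses on something with over 40 N, if the wrist force passes 120 N, or if a joint passes its speed limit or range.

## Working session

There is one attempt and no reset: what is moved stays moved. The work goes in short steps, Python scripts to look and compute and a tool call to move; the robot and the scene stay as the last step left them, time stands still between calls to the robot, and variables do not carry over. Pictures are saved under pics/ and viewed, at most 10 in all, crops included, and the job is handed in when it is done.

Besides the shell and the picture viewer there is one more tool, called after "Call:" by a JSON object that holds its "name" and its "arguments", one argument or row to a line. step_arm: Moves the arm, as the interface text tells. Its arguments: {"type":"object","properties":{"increments":{"type":"array"},"squeeze":{"type":"number"}},"required":["increments"]}

```bash
mkdir -p pics; cat > h.py <<'E'
import numpy as np,cv2
from bench import status,grab_frame,camera_info,arm,models
def ray(cam,uv,z):
    c=camera_info(cam);K=np.array(c["mtx"]);D=np.array(c["D"]);R=np.array(c["R"]);t=np.array(c["t"])
    p=cv2.undistortPoints(np.array(uv,float).reshape(-1,1,2),K,D).reshape(-1,2)
    d=np.c_[p,np.ones(len(p))]@R; o=-R.T@t
    return o+d*((z-o[2])/d[:,2:])
def proj(cam,X):
    c=camera_info(cam)
    return cv2.projectPoints(np.array(X,float).reshape(-1,1,3),cv2.Rodrigues(np.array(c["R"]))[0],np.array(c["t"]),np.array(c["mtx"]),np.array(c["D"]))[0].reshape(-1,2)
def save(cam,n):
    im=grab_frame(cam);cv2.imwrite(f"pics/{n}.png",im[:,:,::-1]);return im
E
python3 - <<'E'
from h import *
a=save("scene","s0");b=save("side","d0")
for cam in("scene","side"):
    for n in("tray","bay","socket","jar_a","dish","brush","haft","point"):
        for r in models.spot_point(n,cam)[:3]:
            print(cam,n,round(r["score"],2),np.round(r["at"]),ray(cam,[r["at"][::-1]],0).round(3)[0])
print(status.observe())
E
```

```text
scene tray 0.78 [204. 238.] [ 0.543 -0.124  0.   ]
scene bay 0.76 [256. 305.] [0.676 0.007 0.   ]
scene bay 0.24 [224. 346.] [0.611 0.095 0.   ]
scene socket 0.79 [222. 344.] [0.605 0.093 0.   ]
scene jar_a 0.93 [238. 429.] [0.658 0.259 0.   ]
scene jar_a 0.61 [205. 416.] [0.575 0.251 0.   ]
scene jar_a 0.29 [224. 345.] [0.611 0.093 0.   ]
scene dish 0.56 [282. 165.] [ 0.708 -0.259  0.   ]
scene brush 0.83 [139. 428.] [0.389 0.326 0.   ]
scene haft 0.96 [216. 200.] [ 0.566 -0.203  0.   ]
scene haft 0.54 [257. 308.] [0.679 0.012 0.   ]
scene point 0.9 [147. 232.] [ 0.376 -0.141  0.   ]
scene point 0.86 [192. 268.] [ 0.517 -0.059  0.   ]
scene point 0.68 [147. 300.] [0.389 0.019 0.   ]
side tray 0.84 [174. 350.] [ 0.55 -0.13  0.  ]
side tray 0.19 [181. 280.] [0.683 0.009 0.   ]
side bay 0.75 [181. 281.] [0.681 0.007 0.   ]
side socket 0.65 [206. 282.] [0.617 0.082 0.   ]
side jar_a 0.95 [252. 253.] [ 0.571  0.247 -0.   ]
side jar_a 0.71 [234. 225.] [0.664 0.243 0.   ]
side brush 0.93 [315. 296.] [ 0.386  0.325 -0.   ]
side haft 0.66 [159. 354.] [ 0.576 -0.191  0.   ]
side point 0.75 [233. 369.] [0.389 0.03  0.   ]
side point 0.74 [157. 355.] [ 0.579 -0.203  0.   ]
side point 0.72 [190. 345.] [ 0.523 -0.065  0.   ]
{'t': 0.9, 'joint_positions': array([75.29221208, 18.39024004, -4.01775323, 83.10857134,  1.29436815,
       78.54264558, -3.26343066]), 'qvel': array([-0.0695409 , -0.01010777,  0.05519237,  0.04455638,  0.02309644,
        0.04283355,  0.00458878]), 'tau': array([ 1.37469470e-06, -4.91100526e+01, -4.03523371e-01, -3.12783408e+01,
       -6.39500655e-02,  3.36460595e-02,  1.70741919e-05]), 'position': array([ 0.17386852, -0.62631569,  0.22259689]), 'orientation': array([1.79996348e+02, 1.76654407e-03, 1.55146191e+01]), 'ft_force': array([ 0.60831764,  0.5367448 , -0.29780736]), 'torque': array([0.09008519, 0.04265438, 0.01150673]), 'grip_force': 0.0, 'gripper_width': 0.08691310588840577}
```

View pics/s0.png

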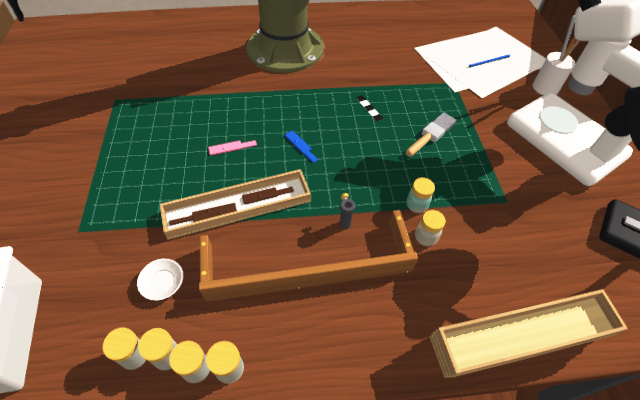

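View pics/d0.png

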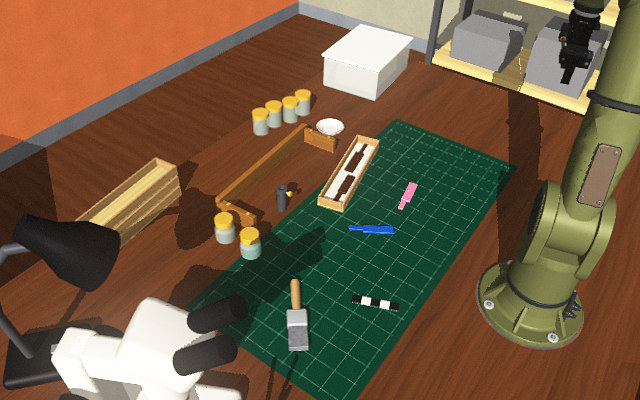

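The scene view shows the tray at about (235,205), angled, with the knife inside. The post is at (347,210), the bay's board runs from (203,290) to (415,262), jars are at (422,195) and (431,228), and the dish is at (160,280). I'll fit box models to the network outlines.

```bash
cat >> h.py <<'E'
from scipy.optimize import minimize
def box(x0,x1,y0,y1,h): return np.array([[x,y,z] for x in(x0,x1) for y in(y0,y1) for z in(0,h)],float)
def cyl(r,h): return np.array([[r*np.cos(a),r*np.sin(a),z] for a in np.linspace(0,6.28,24) for z in(0,h)])
M={"tray":[box(-.035,.035,-.15,.15,.028)],"socket":[cyl(.0125,.07)],"jar_a":[cyl(.024,.065)],"dish":[cyl(.042,.018)],
"bay":[box(.05,.065,-.195,.195,.055),box(-.05,.05,.18,.195,.045),box(-.05,.05,-.195,-.18,.045)]}
def sil(name,p,cam,s=4):
    c,sn=np.cos(p[2]),np.sin(p[2]);m=np.zeros((400*s,640*s),np.uint8)
    for b in M[name]:
        X=b@np.array([[c,sn,0],[-sn,c,0],[0,0,1]])+[p[0],p[1],0]
        q=cv2.convexHull(((proj(cam,X)+.5)*s).astype(np.int32));cv2.fillConvexPoly(m,q,1)
    return cv2.resize(m.astype(np.float32),(640,400),interpolation=cv2.INTER_AREA)
def fit(name,masks,p0):
    def f(q):
        p=np.array(q)*[.02,.02,.1]+p0;e=0
        for cam,m in masks.items():
            s=sil(name,p,cam);e+=1-np.minimum(s,m).sum()/np.maximum(s,m).sum()
        return e
    r=minimize(f,[0,0,0],method="Nelder-Mead",options=dict(initial_simplex=[[0,0,0],[1,0,0],[0,1,0],[0,0,1]],maxiter=120,xatol=.01,fatol=1e-4))
    return r.x*[.02,.02,.1]+p0,r.fun
def mask(name,cam,near=None):
    L=models.outline_of(name,cam)
    if not L: return None
    if near is not None: L=sorted(L,key=lambda r:np.hypot(*(np.array(r["box"][:2])-proj(cam,[near])[0])))
    return np.array(L[0]["region"],np.float32)
def find(name,p0,cams=("scene","side")):
    ms={c:mask(name,c,[p0[0],p0[1],.02]) for c in cams};ms={c:m for c,m in ms.items() if m is not None}
    out=[fit(name,ms,np.array(p0))]+[fit(name,{c:m},np.array(p0)) for c,m in ms.items()]
    for p,e in out: print(name,p.round(4),round(e,3))
    return out[0][0]
E
time python3 - <<'E'
from h import *
find("tray",[.547,-.127,.2]);find("bay",[.68,.007,.17])
find("socket",[.61,.087,0]);find("jar_a",[.572,.249,0]);find("jar_a",[.66,.25,0]);find("dish",[.708,-.259,0])
im=cv2.imread("pics/s0.png")[150:310,140:450];cv2.imwrite("pics/s0c.png",cv2.resize(im,None,fx=2.5,fy=2.5,interpolation=cv2.INTER_CUBIC))
E
```

```text
tray [ 0.5485 -0.1266  0.2337] 0.478
tray [ 0.5482 -0.1261  0.2277] 0.23
tray [ 0.5514 -0.1318  0.2393] 0.231
bay [0.6772 0.0074 0.0664] 0.207
bay [0.6752 0.0079 0.0713] 0.082
bay [0.6792 0.0039 0.0692] 0.087
socket [0.6108 0.0919 0.0735] 0.367
socket [0.6084 0.0924 0.0985] 0.157
socket [0.6123 0.0904 0.1018] 0.175
jar_a [0.5757 0.2525 0.0699] 1.103
jar_a [0.5757 0.2525 0.0699] 0.103
jar_a [ 0.6563  0.2476 -0.5369] 0.189
jar_a [0.6529 0.2529 0.0589] 0.335
jar_a [0.6551 0.2517 0.0563] 0.135
jar_a [0.6554 0.2492 0.1557] 0.191
dish [ 0.7101 -0.2646  0.1301] 0.497
dish [ 0.7045 -0.2666  0.0478] 0.154
dish [ 0.7206 -0.2786  0.108 ] 0.262
real	0m6.480s
user	0m8.244s
sys	0m1.202s
```

View pics/s0c.png

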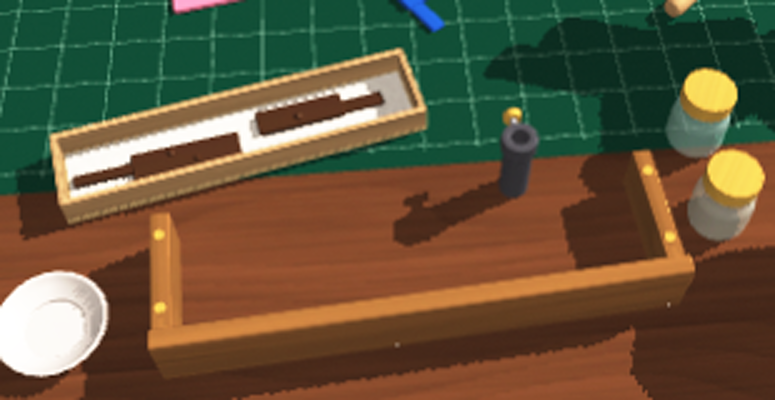

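```bash
python3 - <<'E'
from h import *
c=np.array([[52,137],[402,50],[426,108],[64,206]])/2.5+[139.8,149.8]
X=ray("scene",c,.028);print(X.round(4),X.mean(0).round(4),[np.linalg.norm(X[i]-X[i-1]).round(4) for i in range(4)])
im=cv2.imread("pics/s0.png");
for P,n in(([.5485,-.127,.228],"tray"),([.5482,-.127,.243],"tray"),([.677,.0074,.068],"bay")):
    s=(sil(n,P,"scene")>.5).astype(np.uint8);cs,_=cv2.findContours(s,0,1);cv2.drawContours(im,cs,-1,(255,255,0) if P[2]<.23 else (255,0,255),1)
im2=cv2.resize(im[150:310,140:450],None,fx=2.5,fy=2.5,interpolation=cv2.INTER_NEAREST);cv2.imwrite("pics/o.png",im2)
E
```

```text
[[ 0.5504 -0.2767  0.028 ]
 [ 0.4826  0.0128  0.028 ]
 [ 0.5463  0.0279  0.028 ]
 [ 0.6172 -0.2597  0.028 ]] [ 0.5491 -0.124   0.028 ] [np.float64(0.069), np.float64(0.2974), np.float64(0.0655), np.float64(0.2962)]
```

View pics/o.png

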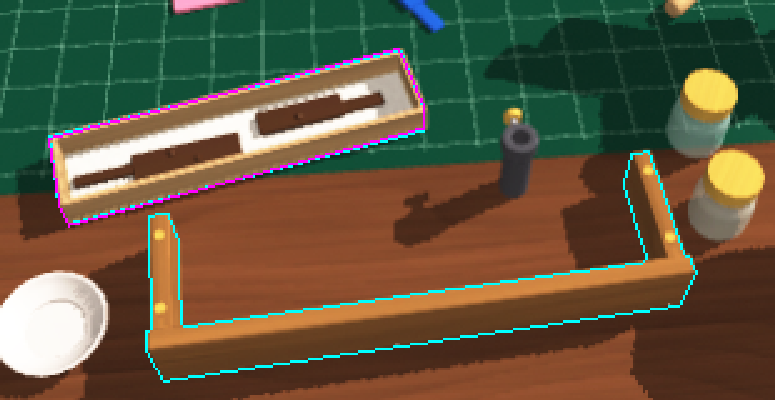

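The model outlines match the picture well. In the bay frame the tray is at (-0.137, -0.124) with yaw +0.167, and the post is at (-0.060, 0.088), as specified. I'll push the left end round first.

```bash
cat >> h.py <<'E'
BAY=np.array([.677,.0074,.068])
def tobay(p):
    c,s=np.cos(BAY[2]),np.sin(BAY[2]);d=np.array(p[:2])-BAY[:2]
    return np.array([c*d[0]+s*d[1],-s*d[0]+c*d[1],p[2]-BAY[2]])
def rel(x,y,z,yaw,frm=None):
    """tool-frame shift from current (or given x,y,z,yaw deg) pose to target; tool pointing down"""
    if frm is None: o=status.observe();frm=[*o["position"],o["orientation"][2]]
    a=np.radians(frm[3]);d=np.array([x,y,z])-frm[:3]
    print("T",(d@[[np.cos(a),np.sin(a),0],[np.sin(a),-np.cos(a),0],[0,0,-1]] if 0 else [d[0]*np.cos(a)+d[1]*np.sin(a),d[0]*np.sin(a)-d[1]*np.cos(a),-d[2]]),"rotz",round(frm[3]-yaw,2))
def contact(tray,s,side,gap):
    """TCP xy,yaw(deg) for pushing: side 'N' near long side at s along u; 'E' right end at s along n"""
    x,y,w=tray;u=np.array([-np.sin(w),np.cos(w)]);n=np.array([np.cos(w),np.sin(w)])
    if side=='N': p=np.array([x,y])+s*u-(.0445+gap)*n;yw=np.degrees(w)
    else: p=np.array([x,y])-(.1595+gap)*u+s*n;yw=np.degrees(w)+90
    return p,yw
E
python3 - <<'E'
from h import *
t=[.549,-.126,.235];p,w=contact(t,.085,'N',.02);print(p,w,tobay(t))
rel(*p,.012,w)
E
```

```text
[ 0.46648117 -0.05835465] 13.464508185574346 [-0.13676839 -0.1243944   0.167     ]
T [np.float64(0.43392735204765853), np.float64(-0.469028076407954), np.float64(0.21059927443989385)] rotz 2.05
```

Call:
{"name": "step_arm", "arguments": {
  "increments": [
    {"translation": [0.434, -0.469, 0.08], "rotation": [0, 0, 2.05], "claw": 0.087},
    {"translation": [0.434, -0.469, 0.08], "rotation": [0, 0, 2.05], "claw": 0.087},
    {"translation": [0.434, -0.469, 0.08], "rotation": [0, 0, 2.05], "claw": 0.087},
    {"translation": [0.434, -0.469, 0.08], "rotation": [0, 0, 2.05], "claw": 0.087},
    {"translation": [0.434, -0.469, 0.08], "rotation": [0, 0, 2.05], "claw": 0.087},
    {"translation": [0.434, -0.469, 0.08], "rotation": [0, 0, 2.05], "claw": 0.087},
    {"translation": [0.434, -0.469, 0.08], "rotation": [0, 0, 2.05], "claw": 0.087},
    {"translation": [0.434, -0.469, 0.08], "rotation": [0, 0, 2.05], "claw": 0.087},
    {"translation": [0.434, -0.469, 0.08], "rotation": [0, 0, 2.05], "claw": 0.087},
    {"translation": [0.434, -0.469, 0.08], "rotation": [0, 0, 2.05], "claw": 0.087},
    {"translation": [0.434, -0.469, 0.08], "rotation": [0, 0, 2.05], "claw": 0.087},
    {"translation": [0.434, -0.469, 0.08], "rotation": [0, 0, 2.05], "claw": 0.087},
    {"translation": [0.434, -0.469, 0.08], "rotation": [0, 0, 2.05], "claw": 0.087},
    {"translation": [0.434, -0.469, 0.08], "rotation": [0, 0, 2.05], "claw": 0.087},
    {"translation": [0.434, -0.469, 0.08], "rotation": [0, 0, 2.05], "claw": 0.087},
    {"translation": [0.434, -0.469, 0.08], "rotation": [0, 0, 2.05], "claw": 0.087}
  ]
}}

```text
t: 3.1
position: [0.4662, -0.0597, 0.1426]
orientation: [180.0, 0.0, 13.4]
ft_force: [0.1, -1.0, -0.3]
gripper_width: 0.0868
grip_force: 0.0
```

Call:
{"name": "step_arm", "arguments": {
  "increments": [
    {"translation": [0, 0, 0.05], "rotation": [0, 0, 0], "claw": 0.087},
    {"translation": [0, 0, 0.1], "rotation": [0, 0, 0], "claw": 0.087},
    {"translation": [0, 0, 0.13], "rotation": [0, 0, 0], "claw": 0.087},
    {"translation": [0.01, 0, 0.13], "rotation": [0, 0, 0], "claw": 0.087},
    {"translation": [0.016, 0, 0.13], "rotation": [0, 0, 0], "claw": 0.087},
    {"translation": [0.02, 0, 0.13], "rotation": [0, 0, 0], "claw": 0.087},
    {"translation": [0.0274, -0.0021, 0.13], "rotation": [0, 0, 3], "claw": 0.087},
    {"translation": [0.0349, -0.0039, 0.13], "rotation": [0, 0, 6], "claw": 0.087},
    {"translation": [0.0424, -0.0052, 0.13], "rotation": [0, 0, 9], "claw": 0.087},
    {"translation": [0.0501, -0.0062, 0.13], "rotation": [0, 0, 12], "claw": 0.087},
    {"translation": [0.0577, -0.0067, 0.13], "rotation": [0, 0, 15], "claw": 0.087},
    {"translation": [0.0655, -0.0069, 0.13], "rotation": [0, 0, 18], "claw": 0.087},
    {"translation": [0.0732, -0.0066, 0.13], "rotation": [0, 0, 21], "claw": 0.087},
    {"translation": [0.0807, -0.006, 0.13], "rotation": [0, 0, 24], "claw": 0.087},
    {"translation": [0.0885, -0.0049, 0.13], "rotation": [0, 0, 27], "claw": 0.087},
    {"translation": [0.096, -0.0035, 0.13], "rotation": [0, 0, 30], "claw": 0.087},
    {"translation": [0.1034, -0.0016, 0.13], "rotation": [0, 0, 33], "claw": 0.087},
    {"translation": [0.1034, -0.0016, 0.13], "rotation": [0, 0, 33], "claw": 0.087}
  ]
}}

```text
t: 4.9
position: [0.5696, -0.0329, 0.0148]
orientation: [-179.9, -0.3, -19.6]
ft_force: [0.1, 0.2, 0.7]
gripper_width: 0.0868
grip_force: 0.0
```

```bash
python3 - <<'E'
from h import *
save("scene","s1");save("side","d1");o=status.observe();print(o["position"],o["orientation"],o["ft_force"],o["t"])
p=find("tray",[.58,-.13,-.34]);print(tobay(p))
im=cv2.imread("pics/s1.png")
s=(sil("tray",p,"scene")>.5).astype(np.uint8);cs,_=cv2.findContours(s,0,1);cv2.drawContours(im,cs,-1,(255,255,0),1)
cv2.imwrite("pics/o1.png",cv2.resize(im[130:330,130:450],None,fx=2.4,fy=2.4))
E
```

```text
[ 0.56822904 -0.03289526  0.01417526] [-1.79974257e+02 -1.75860527e-01 -1.94748760e+01] [-0.33744975 -0.41279571  0.30523497] 5.0
tray [ 0.5869 -0.1283 -0.3316] 0.766
tray [ 0.5868 -0.1272 -0.3337] 0.243
tray [ 0.5883 -0.1293 -0.3205] 0.522
[-0.0990857  -0.12929108 -0.39958454]
```

View pics/o1.png

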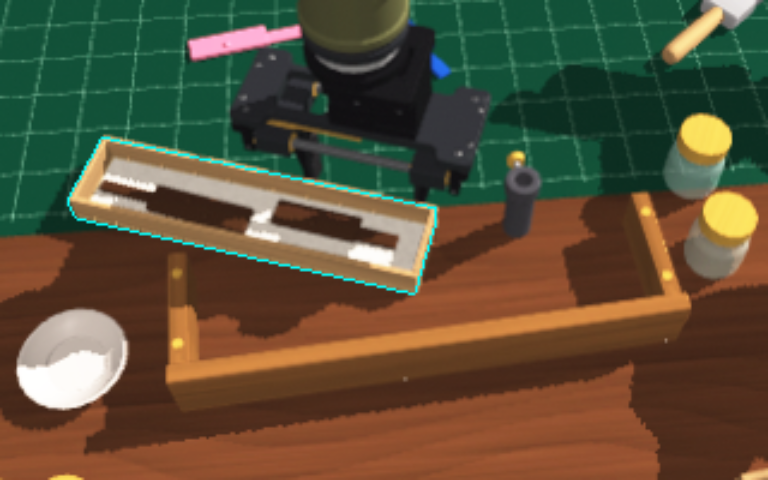

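The tray is now at bay (-0.099, -0.129), yaw -0.40, and the outline fits. I need about 15 mm more in +n before sliding it behind the post.

```bash
python3 - <<'E'
from h import *
t=[.5868,-.1278,-.333]
p,w=contact(t,0,'N',.005);rel(*p,.012,w);p,w=contact(t,0,'N',0);rel(*p,.012,w)
n=np.array([np.cos(t[2]),np.sin(t[2])]);t2=[*(np.array(t[:2])+.016*n),t[2]]
f=[*contact(t2,0,'N',0)[0],.012,w]
p,w2=contact(t2,0,'E',.03);print(p,w2,contact(t2,0,'E',0)[0],tobay(t2));
E
```

```text
T [np.float64(0.0005061479574832786), np.float64(0.08332012532889706), np.float64(0.0015141362084079395)] rotz -0.42
T [np.float64(0.0055060166040208115), np.float64(0.08328388284869828), np.float64(0.0015141362084079395)] rotz -0.42
[ 0.53997735 -0.31212007] 70.92050542214358 [ 0.54978374 -0.2837681 ] [-0.08444732 -0.13500409 -0.401     ]
```

Call:
{"name": "step_arm", "arguments": {
  "increments": [
    {"translation": [-0.007, 0, 0.001], "rotation": [0, 0, 0], "claw": 0.087},
    {"translation": [-0.007, 0.045, 0.001], "rotation": [0, 0, -0.4], "claw": 0.087},
    {"translation": [-0.007, 0.083, 0.001], "rotation": [0, 0, -0.4], "claw": 0.087},
    {"translation": [-0.002, 0.083, 0.001], "rotation": [0, 0, -0.4], "claw": 0.087},
    {"translation": [0.004, 0.083, 0.001], "rotation": [0, 0, -0.4], "claw": 0.087},
    {"translation": [0.01, 0.083, 0.001], "rotation": [0, 0, -0.4], "claw": 0.087},
    {"translation": [0.016, 0.083, 0.001], "rotation": [0, 0, -0.4], "claw": 0.087},
    {"translation": [0.0215, 0.083, 0.001], "rotation": [0, 0, -0.4], "claw": 0.087},
    {"translation": [0.0215, 0.083, 0.001], "rotation": [0, 0, -0.4], "claw": 0.087},
    {"translation": [-0.02, 0.083, 0.001], "rotation": [0, 0, -0.4], "claw": 0.087},
    {"translation": [-0.03, 0.083, -0.03], "rotation": [0, 0, -0.4], "claw": 0.06}
  ]
}}

```text
t: 6.2
position: [0.5029, -0.0974, 0.0373]
orientation: [180.0, 0.8, -18.9]
ft_force: [-0.9, -0.2, 0.4]
gripper_width: 0.0839
grip_force: 0.0
```

```bash
python3 - <<'E'
from h import *
grab_frame("scene");grab_frame("side");o=status.observe();print(o["position"],o["orientation"],o["ft_force"],o["t"])
t=find("tray",[.602,-.133,-.333]);print(tobay(t))
t=find("tray",t,("scene",))
p,w=contact(t,0,'E',.03);print(p,w);rel(*p,.012,w)
E
```

```text
[ 0.51217572 -0.09937921  0.04507664] [-179.99113332   -0.29240655  -18.95860103] [0.56777598 0.45631812 0.72005496] 6.3
tray [ 0.6036 -0.1305 -0.3426] 0.761
tray [ 0.6036 -0.1303 -0.3385] 0.222
tray [ 0.6063 -0.1307 -0.3224] 0.533
[-0.08256292 -0.13257227 -0.41063737]
tray [ 0.6033 -0.1305 -0.3421] 0.222
tray [ 0.6033 -0.1305 -0.3421] 0.222
[ 0.53972865 -0.30900542] 70.39633773310294
T [np.float64(0.09442241025414816), np.float64(0.1878714170599915), np.float64(0.030863666661991942)] rotz -89.47
```

Call:
{"name": "step_arm", "arguments": {
  "increments": [
    {"translation": [-0.01, 0.03, -0.05], "rotation": [0, 0, -8], "claw": 0.036},
    {"translation": [0.0, 0.075, -0.06], "rotation": [0, 0, -16], "claw": 0.036},
    {"translation": [0.03, 0.115, -0.06], "rotation": [0, 0, -24], "claw": 0.036},
    {"translation": [0.06, 0.155, -0.06], "rotation": [0, 0, -32], "claw": 0.036},
    {"translation": [0.094, 0.188, -0.06], "rotation": [0, 0, -40], "claw": 0.036},
    {"translation": [0.094, 0.188, -0.06], "rotation": [0, 0, -48], "claw": 0.036},
    {"translation": [0.094, 0.188, -0.06], "rotation": [0, 0, -56], "claw": 0.036},
    {"translation": [0.094, 0.188, -0.06], "rotation": [0, 0, -64], "claw": 0.036},
    {"translation": [0.094, 0.188, -0.06], "rotation": [0, 0, -72], "claw": 0.036},
    {"translation": [0.094, 0.188, -0.06], "rotation": [0, 0, -80], "claw": 0.036},
    {"translation": [0.094, 0.188, -0.04], "rotation": [0, 0, -88], "claw": 0.036},
    {"translation": [0.094, 0.188, -0.01], "rotation": [0, 0, -89.5], "claw": 0.036},
    {"translation": [0.094, 0.188, 0.02], "rotation": [0, 0, -89.5], "claw": 0.036},
    {"translation": [0.094, 0.188, 0.031], "rotation": [0, 0, -89.5], "claw": 0.036},
    {"translation": [0.094, 0.188, 0.031], "rotation": [0, 0, -89.5], "claw": 0.036}
  ]
}}

```text
t: 7.95
position: [0.5368, -0.3085, 0.0091]
orientation: [-179.8, -0.1, 70.4]
ft_force: [0.8, -0.1, 0.6]
gripper_width: 0.0358
grip_force: 0.0
```

```bash
python3 - <<'E'
from h import *
t=[.6033,-.1305,-.342]
o=status.observe();print(o["position"],o["orientation"],o["t"])
p,w=contact(t,0,'E',0);rel(*p,.012,w)
# clearances along slide, bay frame
c0=tobay(t);th=-c0[2];u=np.array([np.sin(th),np.cos(th)]);n=np.array([np.cos(th),-np.sin(th)])
print("post",-(np.array([-.06,.0883])-c0[:2])@n-.047,"cheek",(np.array([-.05,-.18])-c0[:2])@n-.035)
for d in(.08,.09,.1,.11,.12,.13):
    c=c0[:2]+d*u;print(d,c.round(3),"far",round(.05-(c+.15*u+.035*n)[0],4),"left y",(c+.15*u-.035*n).round(3),"rightfar",(c-.15*u+.035*n).round(3))
E
```

```text
[ 0.53677302 -0.30848945  0.00907119] [-1.79767993e+02 -8.84134751e-02  7.03704903e+01] 7.95
T [np.float64(0.030494396238936697), np.float64(0.0029631714084060526), np.float64(-0.0029288086965887916)] rotz -0.03
post 0.020040518701104473 cheek 0.01407757222528224
0.08 [-0.051 -0.059] far 0.0091 left y [-0.023  0.092] rightfar [-0.079 -0.211]
0.09 [-0.047 -0.05 ] far 0.0051 left y [-0.019  0.101] rightfar [-0.075 -0.202]
0.1 [-0.043 -0.041] far 0.0011 left y [-0.015  0.111] rightfar [-0.071 -0.192]
0.11 [-0.039 -0.032] far -0.0028 left y [-0.011  0.12 ] rightfar [-0.067 -0.183]
0.12 [-0.035 -0.023] far -0.0068 left y [-0.007  0.129] rightfar [-0.063 -0.174]
0.13 [-0.031 -0.013] far -0.0108 left y [-0.003  0.138] rightfar [-0.059 -0.165]
```

Call:
{"name": "step_arm", "arguments": {
  "increments": [
    {"translation": [0.012, 0.003, -0.003], "rotation": [0, 0, 0], "claw": 0.036},
    {"translation": [0.02, 0.003, -0.003], "rotation": [0, 0, 0], "claw": 0.036},
    {"translation": [0.026, 0.003, -0.003], "rotation": [0, 0, 0], "claw": 0.036},
    {"translation": [0.0305, 0.003, -0.003], "rotation": [0, 0, 0], "claw": 0.036},
    {"translation": [0.0385, 0.004, -0.003], "rotation": [0, 0, -0.36], "claw": 0.036},
    {"translation": [0.0467, 0.0049, -0.003], "rotation": [0, 0, -0.72], "claw": 0.036},
    {"translation": [0.0548, 0.0058, -0.003], "rotation": [0, 0, -1.07], "claw": 0.036},
    {"translation": [0.063, 0.0066, -0.003], "rotation": [0, 0, -1.43], "claw": 0.036},
    {"translation": [0.071, 0.0074, -0.003], "rotation": [0, 0, -1.8], "claw": 0.036},
    {"translation": [0.0793, 0.0081, -0.003], "rotation": [0, 0, -2.15], "claw": 0.036},
    {"translation": [0.0875, 0.0088, -0.003], "rotation": [0, 0, -2.5], "claw": 0.036},
    {"translation": [0.0957, 0.0094, -0.003], "rotation": [0, 0, -2.86], "claw": 0.036},
    {"translation": [0.0957, 0.0094, -0.003], "rotation": [0, 0, -2.86], "claw": 0.036}
  ]
}}

```text
t: 9.25
position: [0.5798, -0.2227, 0.0157]
orientation: [179.9, 0.1, 73.2]
ft_force: [-0.4, -1.6, 0.3]
gripper_width: 0.0362
grip_force: 0.4
```

```bash
cat >> h.py <<'E'
def clr(t):
    c=tobay(t);th=-c[2];c=c[:2];u=np.array([np.sin(th),np.cos(th)]);n=np.array([np.cos(th),-np.sin(th)])
    print("bay",tobay(t).round(4),"post",round(-(np.array([-.06,.0883])-c)@n-.047,4),"cheek",round((np.array([-.05,-.18])-c)@n-.035,4),"far",round(.05-(c+.15*u+.035*n)[0],4),"rightfar",(c-.15*u+.035*n).round(3))
E
python3 - <<'E'
from h import *
save("scene","s2");grab_frame("side");o=status.observe();print(o["position"],o["orientation"],o["ft_force"],o["t"])
t=find("tray",[.624,-.068,-.30]);clr(t);t=find("tray",t,("scene",));clr(t)
im=cv2.imread("pics/s2.png")
s=(sil("tray",t,"scene")>.5).astype(np.uint8);cs,_=cv2.findContours(s,0,1);cv2.drawContours(im,cs,-1,(255,255,0),1)
cv2.imwrite("pics/o2.png",cv2.resize(im[130:330,130:450],None,fx=2.4,fy=2.4))
p,w=contact(t,0,'E',0);rel(*p,.012,w)
E
```

```text
[ 0.57923803 -0.22247537  0.01501461] [1.79944840e+02 1.18539276e-02 7.32128659e+01] [ 0.05900238 -1.80508514  0.45528246] 9.35
tray [ 0.6266 -0.0669 -0.3009] 0.519
tray [ 0.6264 -0.0656 -0.2991] 0.235
tray [ 0.6281 -0.0692 -0.2857] 0.267
bay [-0.0553 -0.0707 -0.3689] post 0.0147 cheek 0.0094 far 0.0186 rightfar [-0.077 -0.223]
tray [ 0.6262 -0.0661 -0.2974] 0.236
tray [ 0.6262 -0.0661 -0.2974] 0.236
bay [-0.0557 -0.0699 -0.3654] post 0.0136 cheek 0.0096 far 0.0194 rightfar [-0.077 -0.222]
T [np.float64(0.003739252618795086), np.float64(-0.00041095063400928766), np.float64(0.002485902729245107)] rotz 0.25
```

View pics/o2.png

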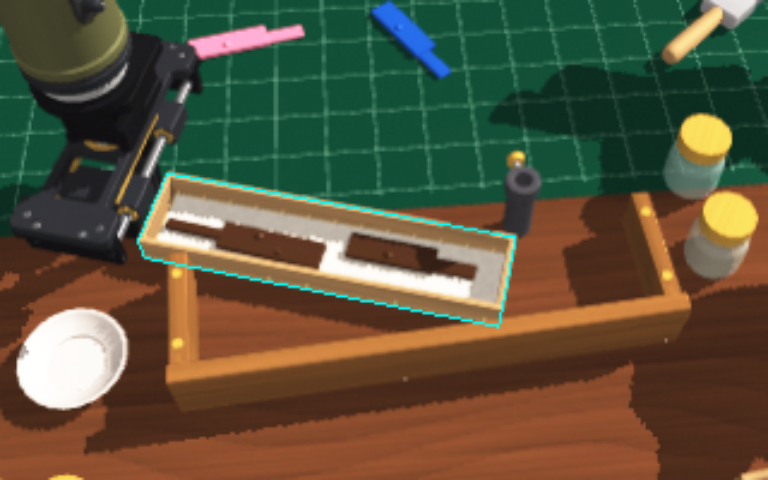

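Call:
{"name": "step_arm", "arguments": {
  "increments": [
    {"translation": [-0.005, -0.002, 0.001], "rotation": [0, 0, 0], "claw": 0.02},
    {"translation": [-0.005, -0.004, 0.001], "rotation": [0, 0, 0], "claw": 0.02},
    {"translation": [0, -0.004, 0.001], "rotation": [0, 0, 0], "claw": 0.02},
    {"translation": [0.0078, -0.003, 0.001], "rotation": [0, 0, -0.37], "claw": 0.02},
    {"translation": [0.0155, -0.002, 0.001], "rotation": [0, 0, -0.74], "claw": 0.02},
    {"translation": [0.0233, -0.0011, 0.001], "rotation": [0, 0, -1.11], "claw": 0.02},
    {"translation": [0.0311, -0.0002, 0.001], "rotation": [0, 0, -1.48], "claw": 0.02},
    {"translation": [0.0389, 0.0007, 0.001], "rotation": [0, 0, -1.85], "claw": 0.02},
    {"translation": [0.0466, 0.0014, 0.001], "rotation": [0, 0, -2.22], "claw": 0.02},
    {"translation": [0.0544, 0.0022, 0.001], "rotation": [0, 0, -2.59], "claw": 0.02},
    {"translation": [0.0622, 0.0029, 0.001], "rotation": [0, 0, -2.96], "claw": 0.02},
    {"translation": [0.0699, 0.0035, 0.001], "rotation": [0, 0, -3.33], "claw": 0.02},
    {"translation": [0.0699, 0.0035, 0.001], "rotation": [0, 0, -3.33], "claw": 0.02}
  ]
}}

```text
t: 10.8
position: [0.6033, -0.154, 0.0138]
orientation: [180.0, -0.1, 76.7]
ft_force: [0.1, 0.3, -0.2]
gripper_width: 0.0198
grip_force: 0.0
```

```bash
python3 - <<'E'
from h import *
save("scene","s3");grab_frame("side");o=status.observe();print(o["position"],o["orientation"],o["ft_force"],o["t"],tobay([*o["position"][:2],0]))
t=find("tray",[.642,0,-.24]);clr(t);t=find("tray",t,("scene",));clr(t)
p,w=contact(t,0,'E',0);rel(*p,.012,w)
E
```

```text
[ 0.60311314 -0.15507084  0.01392531] [ 1.79956882e+02 -7.49009090e-02  7.66194431e+01] [ 0.14869493 -0.49316455  0.48094738] 10.9 [-0.08475561 -0.15707492 -0.068     ]
tray [ 0.6453  0.0033 -0.2336] 0.522
tray [ 0.6448  0.0047 -0.2314] 0.279
tray [ 0.6463  0.0027 -0.2361] 0.235
bay [-0.0319 -0.0019 -0.3016] post 0.0066 cheek 0.0006 far 0.004 rightfar [-0.043 -0.156]
tray [ 0.645   0.0045 -0.2331] 0.279
tray [ 0.645   0.0045 -0.2331] 0.279
bay [-0.0322 -0.0008 -0.3011] post 0.006 cheek 0.0011 far 0.0043 rightfar [-0.043 -0.154]
T [np.float64(0.006585914812812631), np.float64(0.003948217448241842), np.float64(0.0018037566948640726)] rotz -0.09
```

Left end is behind the post and the right end is inside the cheek line. Next, bring the right end in.

```bash
python3 - <<'E'
from h import *
t=[.645,.0038,-.233]
p,w=contact(t,-.08,'N',.02);print(p,w);rel(*p,.013,w)
E
```

```text
[ 0.56377111 -0.05914536] -13.349916626548183
T [np.float64(0.08534251963179525), np.float64(-0.060466658592941404), np.float64(0.0008037566948640735)] rotz 89.9
```

Call:
{"name": "step_arm", "arguments": {
  "increments": [
    {"translation": [-0.02, -0.01, -0.01], "rotation": [0, 0, 0], "claw": 0.02},
    {"translation": [-0.02, -0.03, -0.05], "rotation": [0, 0, 8], "claw": 0.06},
    {"translation": [0.0, -0.06, -0.08], "rotation": [0, 0, 16], "claw": 0.087},
    {"translation": [0.04, -0.07, -0.08], "rotation": [0, 0, 24], "claw": 0.087},
    {"translation": [0.07, -0.065, -0.08], "rotation": [0, 0, 32], "claw": 0.087},
    {"translation": [0.085, -0.061, -0.08], "rotation": [0, 0, 40], "claw": 0.087},
    {"translation": [0.085, -0.061, -0.08], "rotation": [0, 0, 48], "claw": 0.087},
    {"translation": [0.085, -0.061, -0.08], "rotation": [0, 0, 56], "claw": 0.087},
    {"translation": [0.085, -0.061, -0.08], "rotation": [0, 0, 64], "claw": 0.087},
    {"translation": [0.085, -0.061, -0.08], "rotation": [0, 0, 72], "claw": 0.087},
    {"translation": [0.085, -0.061, -0.08], "rotation": [0, 0, 80], "claw": 0.087},
    {"translation": [0.085, -0.061, -0.08], "rotation": [0, 0, 88], "claw": 0.087},
    {"translation": [0.085, -0.061, -0.05], "rotation": [0, 0, 90], "claw": 0.087},
    {"translation": [0.085, -0.061, -0.01], "rotation": [0, 0, 90], "claw": 0.087},
    {"translation": [0.085, -0.061, 0], "rotation": [0, 0, 90], "claw": 0.087},
    {"translation": [0.085, -0.061, 0], "rotation": [0, 0, 90], "claw": 0.087}
  ]
}}

```text
t: 12.65
position: [0.5613, -0.0593, 0.0121]
orientation: [-180.0, 0.2, -13.4]
ft_force: [0.4, 0.3, 0.3]
gripper_width: 0.0872
grip_force: 0.0
```

```bash
python3 - <<'E'
from h import *
t=[.645,.0038,-.233]
o=status.observe();print(o["position"],o["orientation"],o["ft_force"],o["t"])
p,w=contact(t,-.08,'N',0);rel(*p,.013,w)
E
```

```text
[ 0.56129266 -0.05931756  0.01209031] [-179.99376927    0.22612601  -13.44014253] [0.41857838 0.32332474 0.28312001] 12.65
T [np.float64(0.022370526414084765), np.float64(-0.0007750470651104327), np.float64(-0.0009096920217701258)] rotz -0.09
```

Call:
{"name": "step_arm", "arguments": {
  "increments": [
    {"translation": [0.01, 0, -0.001], "rotation": [0, 0, 0], "claw": 0.087},
    {"translation": [0.016, 0, -0.001], "rotation": [0, 0, 0], "claw": 0.087},
    {"translation": [0.021, 0, -0.001], "rotation": [0, 0, 0], "claw": 0.087},
    {"translation": [0.0285, 0.0019, -0.001], "rotation": [0, 0, -2.5], "claw": 0.087},
    {"translation": [0.036, 0.0035, -0.001], "rotation": [0, 0, -5], "claw": 0.087},
    {"translation": [0.0436, 0.0048, -0.001], "rotation": [0, 0, -7.5], "claw": 0.087},
    {"translation": [0.0512, 0.0057, -0.001], "rotation": [0, 0, -10], "claw": 0.087},
    {"translation": [0.0589, 0.0064, -0.001], "rotation": [0, 0, -12.5], "claw": 0.087},
    {"translation": [0.0666, 0.0066, -0.001], "rotation": [0, 0, -15], "claw": 0.087},
    {"translation": [0.0734, 0.0066, -0.001], "rotation": [0, 0, -17.2], "claw": 0.087},
    {"translation": [0.0734, 0.0066, -0.001], "rotation": [0, 0, -17.2], "claw": 0.087},
    {"translation": [0.0634, 0.0066, -0.001], "rotation": [0, 0, -17.2], "claw": 0.087}
  ]
}}

```text
t: 13.85
position: [0.6245, -0.0811, 0.0151]
orientation: [180.0, -0.2, 3.6]
ft_force: [0.5, -0.7, -0.1]
gripper_width: 0.0866
grip_force: 0.0
```

```bash
python3 - <<'E'
from h import *
save("scene","s4");grab_frame("side");o=status.observe();print(o["position"],o["orientation"],o["ft_force"],o["t"],tobay([*o["position"][:2],0]))
t=find("tray",[.672,0,.068]);clr(t)
im=cv2.imread("pics/s4.png")
s=(sil("tray",t,"scene")>.5).astype(np.uint8);cs,_=cv2.findContours(s,0,1);cv2.drawContours(im,cs,-1,(255,255,0),1)
cv2.imwrite("pics/o4.png",cv2.resize(im[130:330,130:450],None,fx=2.4,fy=2.4))
p,w=contact(t,-.015,'N',0);rel(*p,.012,w)
E
```

```text
[ 0.62191951 -0.08011106  0.01467764] [-1.79998172e+02  2.76195577e-02  3.75231762e+00] [ 0.3232506   0.96029283 -1.65303747] 13.95 [-0.06089936 -0.08356623 -0.068     ]
tray [6.752e-01 4.000e-04 6.360e-02] 0.827
tray [6.665e-01 5.000e-04 6.310e-02] 0.348
tray [ 0.6765 -0.0012  0.073 ] 0.462
bay [-0.0023 -0.0068 -0.0044] post 0.0111 cheek -0.082 far 0.0166 rightfar [ 0.032 -0.157]
T [np.float64(0.013073226957888954), np.float64(-0.062457338326733544), np.float64(0.0028379050477535146)] rotz 0.11
```

View pics/o4.png

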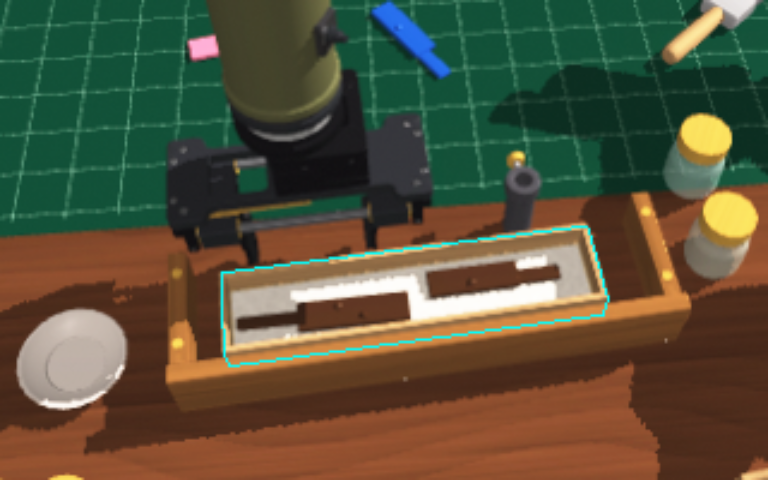

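Call:
{"name": "step_arm", "arguments": {
  "increments": [
    {"translation": [0, -0.04, 0.001], "rotation": [0, 0, -0.1], "claw": 0.087},
    {"translation": [0, -0.062, 0.001], "rotation": [0, 0, -0.1], "claw": 0.087},
    {"translation": [0.006, -0.062, 0.001], "rotation": [0, 0, -0.1], "claw": 0.087},
    {"translation": [0.01, -0.062, 0.001], "rotation": [0, 0, -0.1], "claw": 0.087},
    {"translation": [0.014, -0.062, 0.001], "rotation": [0, 0, -0.1], "claw": 0.087},
    {"translation": [0.018, -0.062, 0.001], "rotation": [0, 0, -0.1], "claw": 0.087},
    {"translation": [0.021, -0.062, 0.001], "rotation": [0, 0, -0.1], "claw": 0.087},
    {"translation": [0.024, -0.062, 0.001], "rotation": [0, 0, -0.1], "claw": 0.087},
    {"translation": [0.024, -0.062, 0.001], "rotation": [0, 0, -0.1], "claw": 0.087}
  ]
}}

```text
t: 14.95
position: [0.6431, -0.0188, 0.0131]
orientation: [179.9, 0.0, 3.8]
ft_force: [-1.9, -2.5, -1.1]
gripper_width: 0.0873
grip_force: 1.3
```

Call:
{"name": "step_arm", "arguments": {
  "increments": [
    {"translation": [0.001, 0, 0], "rotation": [0, 0, 0], "claw": 0.087},
    {"translation": [0.002, 0, 0], "rotation": [0, 0, 0], "claw": 0.087},
    {"translation": [0.002, 0, 0], "rotation": [0, 0, 0], "claw": 0.087}
  ]
}}

```text
t: 15.25
position: [0.645, -0.0178, 0.0132]
orientation: [180.0, -0.0, 3.8]
ft_force: [-2.2, -0.9, -0.0]
gripper_width: 0.087
grip_force: 1.2
```

Call:
{"name": "step_arm", "arguments": {
  "increments": [
    {"translation": [0.001, 0, 0], "rotation": [0, 0, 0], "claw": 0.087},
    {"translation": [0.0015, 0, 0], "rotation": [0, 0, 0], "claw": 0.087},
    {"translation": [0.0015, 0, 0], "rotation": [0, 0, 0], "claw": 0.087}
  ]
}}

```text
t: 15.55
position: [0.6465, -0.017, 0.0135]
orientation: [-180.0, -0.0, 3.9]
ft_force: [-2.0, -1.4, -1.0]
gripper_width: 0.0868
grip_force: 1.2
```

Call:
{"name": "step_arm", "arguments": {
  "increments": [
    {"translation": [0.001, 0, 0], "rotation": [0, 0, 0], "claw": 0.087},
    {"translation": [0.0015, 0, 0], "rotation": [0, 0, 0], "claw": 0.087},
    {"translation": [0.0015, 0, 0], "rotation": [0, 0, 0], "claw": 0.087}
  ]
}}

```text
t: 15.85
position: [0.6468, -0.0169, 0.0135]
orientation: [180.0, 0.1, 3.9]
ft_force: [-5.4, -1.5, 1.0]
gripper_width: 0.0871
grip_force: 2.8
```

Call:
{"name": "step_arm", "arguments": {
  "increments": [
    {"translation": [0.001, 0, 0], "rotation": [0, 0, 0], "claw": 0.087},
    {"translation": [0.002, 0, 0], "rotation": [0, 0, 0], "claw": 0.087},
    {"translation": [0.002, 0, 0], "rotation": [0, 0, 0], "claw": 0.087}
  ]
}}

```text
t: 16.15
position: [0.6469, -0.0169, 0.0134]
orientation: [180.0, 0.4, 3.9]
ft_force: [-10.5, -2.0, 5.3]
gripper_width: 0.0868
grip_force: 5.6
```

Call:
{"name": "step_arm", "arguments": {
  "increments": [
    {"translation": [-0.02, 0.0, 0], "rotation": [0, 0, 0], "claw": 0.087},
    {"translation": [-0.05, 0.0, 0], "rotation": [0, 0, 0], "claw": 0.087},
    {"translation": [-0.06, 0.0, -0.04], "rotation": [0, 0, 0], "claw": 0.087},
    {"translation": [-0.09, 0.0, -0.09], "rotation": [0, 0, 0], "claw": 0.087},
    {"translation": [-0.09, 0.0, -0.12], "rotation": [0, 0, 0], "claw": 0.087},
    {"translation": [-0.09, 0.0, -0.12], "rotation": [0, 0, 0], "claw": 0.087},
    {"translation": [-0.09, 0.0, -0.12], "rotation": [0, 0, 0], "claw": 0.087}
  ]
}}

```text
t: 16.85
position: [0.5622, -0.0224, 0.1356]
orientation: [179.9, -0.3, 3.9]
ft_force: [0.3, 0.4, -0.6]
gripper_width: 0.0869
grip_force: 0.0
```

```bash
python3 - <<'E'
from h import *
a=save("scene","s5");save("side","d5");o=status.observe();print(o["position"],o["ft_force"],o["t"])
t=find("tray",[.691,0,.068]);clr(t)
A=cv2.resize(cv2.imread("pics/s5.png")[170:310,190:430],None,fx=3.2,fy=3.2)[:300];
A=cv2.resize(cv2.imread("pics/s5.png")[190:300,190:430],None,fx=2.7,fy=2.7)
B=cv2.resize(cv2.imread("pics/d5.png")[120:230,180:420],None,fx=2.7,fy=2.7)
cv2.imwrite("pics/o5.png",np.vstack([A,B]))
E
```

```text
[ 0.56032434 -0.02255264  0.13306928] [ 0.21559768  0.06529057 -0.92031624] 16.95
tray [6.928e-01 1.000e-04 6.920e-02] 0.857
tray [ 6.749e-01 -4.000e-04  8.970e-02] 0.486
tray [ 0.6949 -0.0007  0.0741] 0.336
bay [ 0.0153 -0.0084  0.0012] post 0.0281 cheek -0.1005 far -0.0001 rightfar [ 0.05  -0.158]
```

View pics/o5.png

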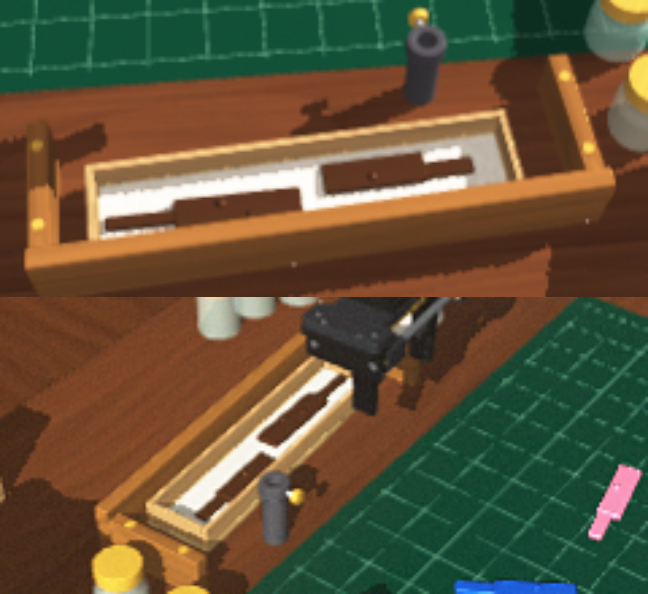

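The tray lies flush along the back board and behind the post, with both knife pieces in it. It is at bay (0.015, -0.008) with yaw about 0, and the arm is clear.

```bash
python3 -c "
from bench import arm;print(arm.close_job())"
```

```text
the job is handed in; nothing more can be done
None
```

The tray is square and fully home against the back board, behind the post, with both knife pieces still in it. The arm ended clear of everything. I handed the job in at about 17 s of the 61 s allowed; closing it returned no verdict, so the position comes from my last camera check.

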